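# Turn the test tiles over in the UV unit

## Robot

A 6-joint arm with a two-finger parallel gripper is mounted at the origin on the work surface. World frame = base frame: x ahead of the robot, y to its left, z up, the work surface at z = 0. Lengths are in m, angles in rad, forces in N, time in s.
With the tool pointing down it reaches from about 0.3 to 0.775 m from the base axis. Payload 14.6 kg.
Tool frame: the origin (TCP) lies on the centre line of the jaws, within the pads' length; the fingertips stand 25 mm ahead of it and the grasp point (between the pads) lies 6 mm ahead of it (ctrl.tip_reach is the distance from the TCP to the fingertips, in m); z points along the fingers, y is the line along which they close (so a half turn about z gives the same grasp; the last joint's range is limited). The gripper opens to 94 mm and grips with 3 to 60 N. Pads are 16 mm wide; open, the fingers measure 119 mm over their backs; the gripper's body (75 mm by 177 mm) begins 78 mm behind the grasp point.
Start: joints at [-0.067, 0.3, 1.521, -0, 1.321, -0.067], TCP at [0.55, -0, 0.23] pointing down, gripper open.
Joint ranges: [-3.03, 3.03], [-0.79, 2.21], [0.23, 2.52], [-1.04, 4.18], [0, 3.07], [-2.55, 2.55]. Speed limits (rad/s): [2.22, 2.22, 2.57, 3.14, 3.14, 3.14].

## Interface

Orientations are given as [roll, pitch, yaw] about the fixed x, y, z axes, in that order (R = Rz(yaw) Ry(pitch) Rx(roll)).
In Python, from station import ctrl gives the robot as it stands. The module is installed in compiled form; this text tells all that it offers.
- The arm moves only by the tool apply_moves, never from a script. Its argument "deltas" is a list of rows, each a list of 7 numbers: the closure in counts, from 0 (fully open) to 255 (shut), then the shift along the world's x, y, z in cm, then the turn, a rotation vector about the world's x, y, z in rad. In form: [[jaw, tx, ty, tz, ax, ay, az], ...]. A call has 1 to 10 rows; each row shifts and turns the commanded pose from where the row before left it; what a row does not reach is not made up. A row lasts 1/10 s, in which the tool goes at most 50 mm and 8.59 degrees, less where a joint would pass 70% of its speed; a pose out of reach is approached as far as the arm can. A call with a gripper value outside its range is refused whole. The fingers move at their own pace and stop on an object; "grip_force" is the grip in N (left out, the last holds). Time passes only in rows, so rows that do not move let the fingers close. It gives the time, the measured TCP pose, the force, the opening and the grip force at its end, in the units of the state.
- ctrl.get_obs(): the state, without advancing time (a new reading comes with each control period).
- ctrl.camera(name): name is "scene" or "side" or "wrist"; returns a dict with "img" (480x640x3 uint8, red, green, blue), "K" (3x3 intrinsics, pixels), "pose" (4x4, takes a point from camera to world coordinates); the wrist camera has in their place "hand_eye" (4x4, takes a point from camera to tool coordinates, whose origin is the TCP and whose axes are the flange's). Camera axes: x right, y up, looking along -z (the intrinsics and any distortion apply to the point x, -y, -z); pixel columns grow to the right and rows downward; lengths in m; the calibration is good to about 2 mm. The wrist camera is an equidistant fisheye: a pixel r from the principal point sees the ray r / f radians off the axis. A picture is of the moment at which its call begins: read the wrist's pose just before it. There is no depth.
- ctrl.hand_in(): hands the job in; it is judged then, once.
The state is a dict: "time_s": time; "qpos": joint angles; "joint_vel": joint speeds; "tau": joint torques, N m; "ee_pos": TCP position; "eef_rot": TCP orientation; "force": force on the tool from outside, world axes, zero at the start; "moment": the same for the moment, N m; "grip_width": finger opening in m; "grip_force": force on a finger pad.
Only numpy, scipy, OpenCV 4.12 (cv2) and the standard library are available. Lean on these libraries where they do the work, as an engineer would, in place of code of your own. Each camera call takes 0.05 s, during which the arm holds its last target. There are 200 camera calls.

## Task

The white faces of the two test tiles have had their UV dose; now give the blue faces theirs: swing the smoked hood up until it stands open, slowly raise the tray by its front handle so that both tiles slide off the ledge and turn over onto the black mat, set the tray gently back down level, shut the hood and then press the green start button. Do not touch the tiles, never let the tray drop or lift it under the hood, do not start the lamps with the hood open, and leave the other things on the bench where they are.

Things in the scene. Friction and masses are not known exactly. Their poses are not given: they have to be found in the camera images.
- unit: white bench-top UV exposure unit, fixed, footprint 235 x 330 mm; origin on the bench under the middle of its tray bay; its x axis points from its open front (robot side) to its rear, y to its left where the console with the dark touch screen stands (console top 118 mm high, from 103 to 253 mm to the left of the origin), z up. The right cheek of the bay is 87 mm high, the rear block 92 mm.
- hood (a joint): angle of the smoked clear hood over the bay (rad): 0 shut, 1.8 fully open. It is a shallow box 200 x 140 mm, 27 mm high, hinged along its left long edge (next to the console); its right edge swings up and over. A stiff friction hinge holds it wherever it is left; moving it takes about 4 N at the bar. It may start a little ajar.
- hood_hinge (a point): point on the hood's hinge line, 99 mm above the bench; the line runs along the unit's x axis
- hood_bar (a point): middle of the hood's pale handle bar: a round bar 10 mm thick and 90 mm long, parallel to the hinge, 40 mm clear of the hood's free edge on two stays near its ends (41 mm either side of the middle), 180 mm from the hinge line and 10 mm above it when shut
- tray (a joint): angle of the steel turn-over tray (rad): 0 level and down, 0.8 fully raised (stop). It hinges at its rear rim; the front goes up, so that what lies in it slides to the rear. It weighs 0.5 kg and falls back if let go. Raised slowly (0.3 rad/s or less) to about 0.45 rad it makes the tiles tip over the ledge, trip on the mat's rib and land blue up; raised fast it may fling them over unturned.
- tray_hinge (a point): point on the tray's hinge line (along the unit's y axis), at the middle of the tray's rear rim, 94 mm above the bench. The tray is 64 mm deep inside, 143 mm long inside from the front wall back to this line and 75 mm wide, split by a thin lengthwise divider into two lanes 36 mm wide. From the front each lane has a polished steel ledge 38 mm long and 28 mm below the rim, then an upright drop of 36 mm, then the landing bay.
- tray_bar (a point): middle of the tray's pale front handle: a round bar 10 mm thick and 80 mm long, parallel to the tray's hinge, 42 mm in front of the tray's front wall on two stays 36 mm either side of the middle; 188 mm in front of the hinge line, 16 mm below it (78 mm above the bench) when the tray is level. Under it is only the bench, with the edge of the unit's 20 mm high pan just behind.
- tray_mat (a point): centre of the landing bay's floor, on top of the black silicone mat (105 mm long by 75 mm wide, through both lanes, with one rib 3 mm high and 3 mm wide across it 9 mm from the foot of the drop), 52 mm in front of the tray's hinge line; turns with the tray, x to the rear, z out of the mat. A tile that lies on the mat has its centre 5 mm above it.
- tile_left: square glazed ceramic test tile, 30 x 30 x 10 mm, 21 g, edges bare; origin at its centre, its z axis points out of the white face (the opposite face is blue). It starts white up on the upper ledge, in the left (+y) lane of the tray. It slides on the polished steel from about 0.2 to 0.3 rad of tray angle on and tips over the ledge onto the mat.
- tile_right: square glazed ceramic test tile, 30 x 30 x 10 mm, 21 g, edges bare; origin at its centre, its z axis points out of the white face (the opposite face is blue). It starts white up on the upper ledge, in the right (-y) lane of the tray. It slides on the polished steel from about 0.2 to 0.3 rad of tray angle on and tips over the ledge onto the mat.
- start (a joint): green start button: 0 out, 6 mm (0.006) fully in; springs back; fully in takes 5 N
- start_top (a point): centre of the green start button's top, 28 mm in diameter, on the console's front part, 136 mm above the bench; press straight down
- microplate: white 96-well plate, 128 x 86 x 14 mm, on the bench to the right of the unit; origin under its centre
- reagent: white plastic bottle with black cap, 64 mm in diameter, 150 mm high, on the bench to the right of the unit; origin under its centre
- tipbox: blue pipette tip box, 122 x 83 x 56 mm, on the bench to the left of the console; origin under its centre

How it is judged:
By the outcome, as a careful person would: the job done as asked, in the order asked, and still so for the second after the job is handed in, with the robot touching nothing.
It also fails if it takes over 72 s, if anything falls off the work surface, if the arm or the gripper's body presses on something with over 40 N, if the wrist force passes 120 N, or if a joint passes its speed limit or range.

## Working session

There is one attempt and no reset: what is moved stays moved. The work goes in short steps, Python scripts to look and compute and a tool call to move; the robot and the scene stay as the last step left them, time stands still between calls to the robot, and variables do not carry over. Pictures are saved under pics/ and viewed, at most 11 in all, crops included, and the job is handed in when it is done.

Besides the shell and the picture viewer there is one more tool, called after ">>>" as name(argument=value, ...) on one line, values as JSON. apply_moves: Moves the arm, as the interface text tells. Its arguments: {"type":"object","properties":{"deltas":{"type":"array"},"grip_force":{"type":"number"}},"required":["deltas"]}

```bash
mkdir -p pics; cat > h.py <<'E'
import numpy as np, cv2
from station import ctrl
def snap(n,f):
    c=ctrl.camera(n); cv2.imwrite('pics/'+f,c['img'][:,:,::-1]); np.savez('pics/'+f+'.npz',**c); return c
def ray(c,u,v):
    K=c['K'];P=c['pose'];d=np.array([(u-K[0,2])/K[0,0],-(v-K[1,2])/K[1,1],-1.]);return P[:3,3],P[:3,:3]@d
def onz(c,u,v,z):
    o,d=ray(c,u,v);return o+d*(z-o[2])/d[2]
def proj(c,p):
    q=np.linalg.inv(c['pose'])@np.r_[p,1];K=c['K'];return np.array([K[0,2]-K[0,0]*q[0]/q[2],K[1,2]+K[1,1]*q[1]/q[2]])
def tri(a,ua,b,ub):
    o,d=ray(a,*ua);p,e=ray(b,*ub);s=np.linalg.lstsq(np.c_[d,-e],p-o,rcond=None)[0];x=o+d*s[0];y=p+e*s[1];return (x+y)/2,np.linalg.norm(x-y)
def load(f): return dict(np.load('pics/'+f+'.npz'))
E
python3 - <<'E'
from h import *
print(ctrl.get_obs())
for n in('scene','side'):
    c=snap(n,n+'0.png');print(c['K'],c['pose'])
E
```

```text
{'time_s': 0.0, 'qpos': array([-6.65931233e-02,  3.00449498e-01,  1.52162702e+00, -1.96713532e-06,
        1.32064680e+00, -6.66062722e-02]), 'joint_vel': array([-1.86141953e-05,  2.02409057e-03, -1.85288106e-03, -5.72841845e-04,
        1.47953285e-04, -2.16524253e-04]), 'tau': array([-1.53750298e-03, -5.31805658e+01, -3.52735734e+01,  7.07558286e-02,
        2.43994006e-02, -4.79655944e-05]), 'ee_pos': array([5.49760397e-01, 1.63591139e-05, 2.29878717e-01]), 'eef_rot': array([-3.14046437e+00, -7.33523715e-05,  1.57080992e+00]), 'force': array([ 0.38333114, -0.15183553,  0.68710667]), 'moment': array([ 0.01680631, -0.00653449,  0.03604226]), 'grip_force': 0.0, 'grip_width': 0.09400066972474395}
[[464.11572899   0.         319.83711176]
 [  0.         464.11572899 242.83044273]
 [  0.           0.           1.        ]] [[-0.843385   -0.46034167  0.27710519  0.88752836]
 [ 0.53712316 -0.70873264  0.45738031  0.49463967]
 [-0.01415772  0.53458731  0.84499466  0.93630956]
 [ 0.          0.          0.          1.        ]]
[[505.04285064   0.         316.57470478]
 [  0.         505.04285064 236.93939188]
 [  0.           0.           1.        ]] [[ 0.71431561  0.35486152 -0.60318034  0.01638631]
 [-0.69934492  0.33008544 -0.63400338 -0.5799229 ]
 [-0.02588236  0.87470961  0.48395578  0.60849358]
 [ 0.          0.          0.          1.        ]]
```

View pics/scene0.png

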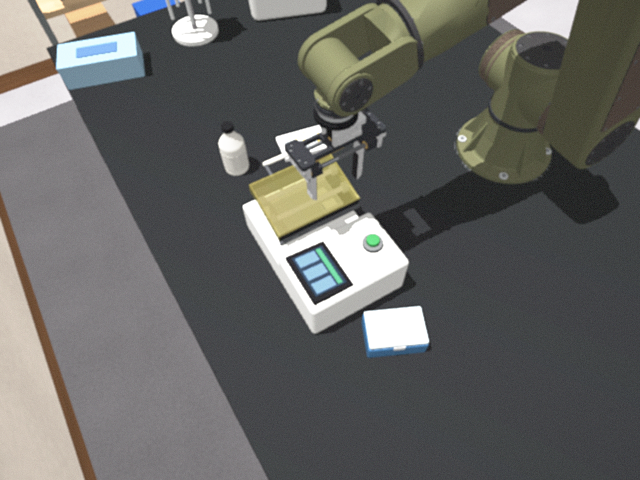

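View pics/side0.png

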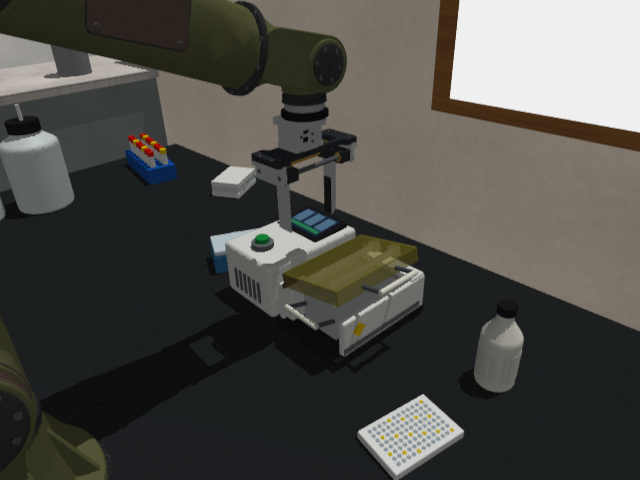

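The overview shows the hood ajar, with the button at scene (373,242) and side (262,239). I'll enlarge both views.

```bash
python3 - <<'E'
from h import *
for n,(x,y) in dict(scene=(235,135),side=(225,205)).items():
    im=cv2.imread(f'pics/{n}0.png')
    w,h=(200,150) if n=='side' else (200,150)
    cv2.imwrite(f'pics/{n}0c.png',cv2.resize(im[y:y+h,x:x+w],None,fx=4,fy=4,interpolation=cv2.INTER_CUBIC))
    hsv=cv2.cvtColor(im,cv2.COLOR_BGR2HSV); m=cv2.inRange(hsv,(55,150,90),(80,255,255))
    k,l,s,c=cv2.connectedComponentsWithStats(m)
    print(n,[(s[i].tolist(),c[i]) for i in range(1,k) if s[i,4]>15])
E
```

```text
scene []
side [([292, 218, 27, 16, 105], array([304.63809524, 226.02857143])), ([256, 234, 13, 7, 60], array([261.81666667, 237.18333333]))]
```

View pics/scene0c.png

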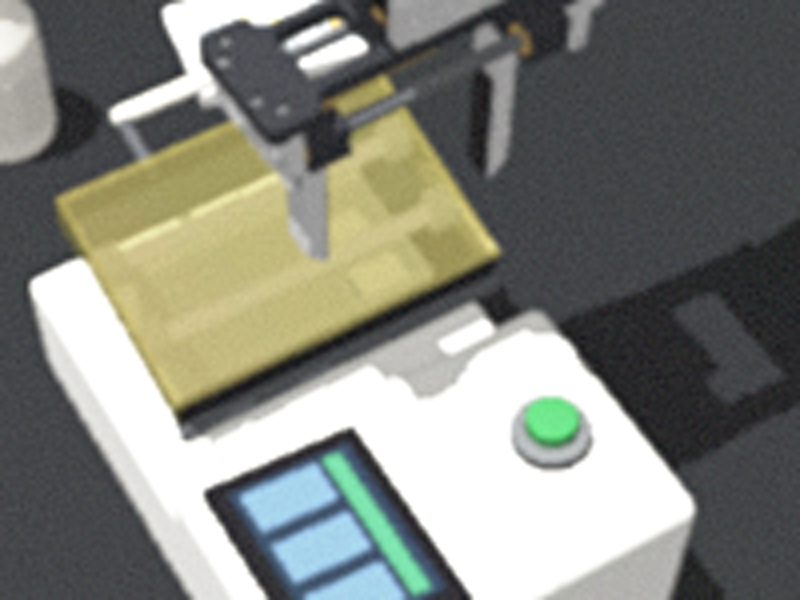

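View pics/side0c.png

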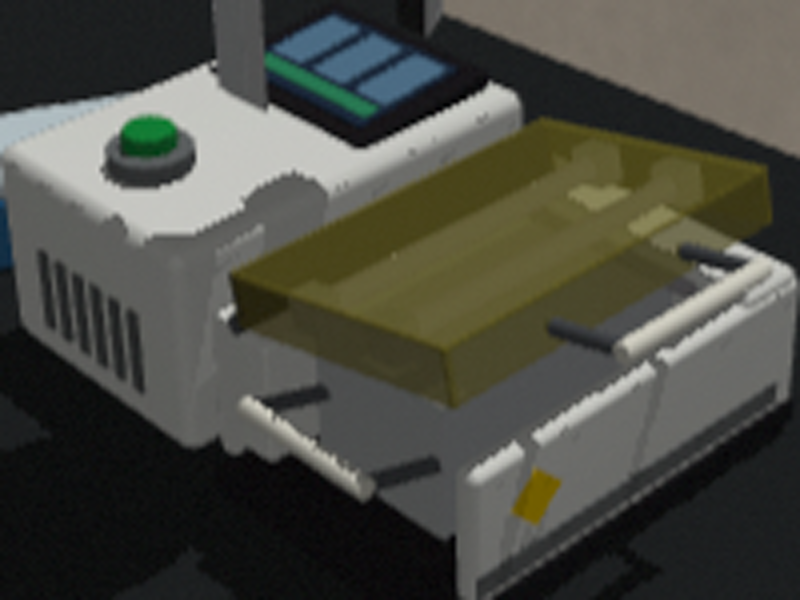

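Side crop: tray-bar ends at (247,403) and (365,488), hood-bar ends at (625,348) and (765,270), button top at (150,132). Scene crop: hood-bar rear end at (118,112), button at (553,418).

```bash
python3 - <<'E'
from h import *
A=load('scene0.png');B=load('side0.png')
a=lambda x,y:(235+x/4-.4,135+y/4-.4)
b=lambda x,y:(225+x/4-.4,205+y/4-.4)
t1=onz(B,*b(247,403),.078);t2=onz(B,*b(365,488),.078)
print('traybar',t1,t2,np.linalg.norm(t1-t2),(t1+t2)/2)
print('button',tri(A,a(553,416),B,b(150,130)),onz(A,*a(553,416),.136),onz(B,*b(150,130),.136))
r,e=tri(A,a(114,112),B,b(768,270));print('hoodbar rear',r,e)
f=onz(B,*b(622,348),r[2]);print('front',f,np.linalg.norm(f-r))
dt=t1-t2;dh=r-f
print('yaw tray',np.arctan2(-dt[0],dt[1]),'yaw hood',np.arctan2(dh[1],dh[0]))
# console edges: screen long side corners etc
for n,p in dict(topfrontright=(693,505),botfront=(180,430)).items(): print(n,onz(A,*a(*p),.118))
yaw=.0
# hood front-right and back-right top corners, hinge corners
for z in(.1,.127): print('hood hinge front',z,onz(A,*a(497,250),z),'rear',onz(A,*a(183,410),z))
o=onz(B,*b(8,160),.118);print('side console front left',o)
E
```

```text
traybar [ 0.4687243  -0.02271985  0.078     ] [ 0.46384594 -0.10154849  0.078     ] 0.07897945106409804 [ 0.46628512 -0.06213417  0.078     ]
button (array([0.52979894, 0.11292107, 0.13838747]), np.float64(0.0006140399725934147)) [0.5284796  0.11196129 0.136     ] [0.53262938 0.11622348 0.136     ]
hoodbar rear [ 0.62078989 -0.18361116  0.14706761] 0.0006730622876078041
front [ 0.53549522 -0.17524925  0.14706761] 0.08570357539739261
yaw tray -0.06180686193221861 yaw hood -0.09772330772317363
topfrontright [0.49255446 0.1855663  0.118     ]
botfront [0.68879529 0.00432689 0.118     ]
hood hinge front 0.1 [ 0.47295465 -0.01342471  0.1       ] rear [ 0.67671661 -0.01665198  0.1       ]
hood hinge front 0.127 [0.48633903 0.00297799 0.127     ] rear [ 6.83522599e-01 -1.45084095e-04  1.27000000e-01]
side console front left [0.48490279 0.17042222 0.118     ]
```

>>> apply_moves(deltas=[[157,0.28,-1.8,0,0,0,0.15],[157,0.28,-1.8,0,0,0,0.15],[157,0.28,-1.8,0,0,0,0.15],[157,0.28,-1.8,0,0,0,0.15],[157,0.28,-1.8,0,0,0,0.15],[157,0.28,-1.8,0,0,0,0.15],[157,0.28,-1.8,0,0,0,0.15],[157,0.28,-1.8,0,0,0,0.15],[157,0.28,-1.8,0,0,0,0.15],[157,0.28,-1.7,0,0,0,0.15]], grip_force=25)

```text
time_s: 1.1
ee_pos: [0.5779, -0.1798, 0.23]
eef_rot: [3.141, -0.001, 3.077]
force: [0.2, 0.9, -0.1]
grip_width: 0.0365
grip_force: 0.0
```

>>> apply_moves(deltas=[[157,0,0,-1,0,0,0],[157,0,0,-1,0,0,0],[157,0,0,-1,0,0,0]])

```text
time_s: 1.4
ee_pos: [0.5777, -0.1782, 0.199]
eef_rot: [3.141, -0.001, 3.068]
force: [-0.9, -1.1, 0.0]
grip_width: 0.0361
grip_force: 0.0
```

```bash
python3 - <<'E'
from h import *
o=ctrl.get_obs();print(o['ee_pos'],o['eef_rot'],o['grip_width'])
c=ctrl.camera('wrist');im=c['img'][:,:,::-1];cv2.imwrite('pics/w1.png',im);np.savez('pics/w1.npz',ee=o['ee_pos'],rot=o['eef_rot'],**c)
b=snap('side','s1.png');s=cv2.imread('pics/s1.png')[190:370,280:460]
cv2.imwrite('pics/v1.png',np.hstack([cv2.resize(im,(400,300)),cv2.resize(s,(300,300))]))
print(c['K'],c['hand_eye'])
E
```

```text
[ 0.57770608 -0.17818955  0.199035  ] [ 3.14116114e+00 -1.08264648e-03  3.06811147e+00] 0.03606050965594752
[[371.64829954   0.         326.26820067]
 [  0.         371.64829954 249.25263666]
 [  0.           0.           1.        ]] [[-5.07179240e-04  9.70215623e-01  2.42242416e-01  7.03126435e-02]
 [ 9.99999803e-01  4.02573958e-04  4.81317844e-04 -3.09483144e-04]
 [ 3.69461604e-04  2.42242612e-01 -9.70215636e-01 -1.53969400e-01]
 [ 0.00000000e+00  0.00000000e+00  0.00000000e+00  1.00000000e+00]]
```

View pics/v1.png

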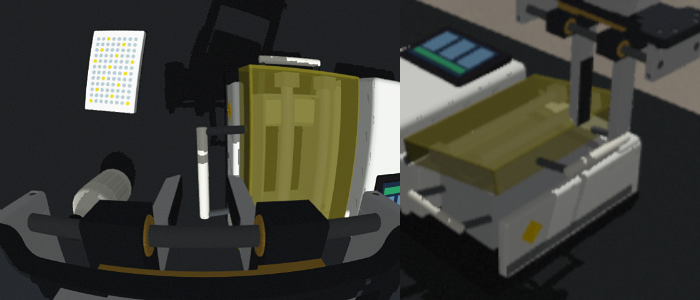

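The bar sits centred between the fingers, with its front end at wrist (201,128). Descend and close.

>>> apply_moves(deltas=[[157,0,-0.1,-1,0,0,0],[157,0,0,-1,0,0,0],[157,0,0,-1,0,0,0],[157,0,0,-0.8,0,0,0],[255,0,0,0,0,0,0],[255,0,0,0,0,0,0],[255,0,0,0,0,0,0],[255,0,0,0,0,0,0]], grip_force=25)

```text
time_s: 2.3
ee_pos: [0.5782, -0.179, 0.1627]
eef_rot: [3.14, 0.0, 3.071]
force: [2.4, 1.2, 0.1]
grip_width: 0.0092
grip_force: 25.0
```

```bash
python3 - <<'E'
from h import *
o=ctrl.get_obs();print(o['ee_pos'],o['force'],o['grip_width'],o['grip_force'])
ex=np.array([np.cos(.07),-np.sin(.07),0]);ey=np.array([np.sin(.07),np.cos(.07),0]);ez=np.array([0,0,1])
P=lambda t:ey*(-.18*np.cos(t)+.01*np.sin(t))+ez*(.18*np.sin(t)+.01*np.cos(t))
ts=np.linspace(.21,1.72,31);Q=np.array([P(t) for t in ts])
print(np.round(np.diff(Q,axis=0)*100,2).tolist())
E
```

```text
[ 0.5782219  -0.1790374   0.16265653] [2.4422055  1.20382495 0.0885877 ] 0.009204278436270709 24.967607259750366
[[0.02, 0.26, 0.87], [0.02, 0.3, 0.86], [0.02, 0.35, 0.84], [0.03, 0.39, 0.82], [0.03, 0.43, 0.8], [0.03, 0.47, 0.78], [0.04, 0.51, 0.75], [0.04, 0.54, 0.73], [0.04, 0.58, 0.7], [0.04, 0.61, 0.67], [0.05, 0.65, 0.64], [0.05, 0.68, 0.6], [0.05, 0.71, 0.57], [0.05, 0.73, 0.53], [0.05, 0.76, 0.49], [0.05, 0.78, 0.45], [0.06, 0.8, 0.41], [0.06, 0.82, 0.37], [0.06, 0.84, 0.33], [0.06, 0.86, 0.29], [0.06, 0.87, 0.25], [0.06, 0.88, 0.2], [0.06, 0.89, 0.16], [0.06, 0.9, 0.11], [0.06, 0.9, 0.07], [0.06, 0.9, 0.02], [0.06, 0.9, -0.03], [0.06, 0.9, -0.07], [0.06, 0.9, -0.12], [0.06, 0.89, -0.16]]
```

>>> apply_moves(deltas=[[255,0.02,0.26,0.87,0,0,0],[255,0.02,0.3,0.86,0,0,0],[255,0.02,0.35,0.84,0,0,0],[255,0.03,0.39,0.82,0,0,0],[255,0.03,0.43,0.8,0,0,0],[255,0.03,0.47,0.78,0,0,0],[255,0.04,0.51,0.75,0,0,0],[255,0.04,0.54,0.73,0,0,0],[255,0.04,0.58,0.7,0,0,0],[255,0.04,0.61,0.67,0,0,0]])

```text
time_s: 3.3
ee_pos: [0.5803, -0.1364, 0.2417]
eef_rot: [-3.139, -0.001, 3.07]
force: [-10.1, -5.6, 1.6]
grip_width: 0.009
grip_force: 24.8
```

>>> apply_moves(deltas=[[255,0,0.65,0.64,0,0,0],[255,0,0.68,0.6,0,0,0],[255,0,0.71,0.57,0,0,0],[255,0,0.73,0.53,0,0,0],[255,0,0.76,0.49,0,0,0],[255,0,0.78,0.45,0,0,0],[255,0,0.8,0.41,0,0,0],[255,0.05,0.82,0.37,0,0,0],[255,0.05,0.84,0.33,0,0,0],[255,0.05,0.86,0.29,0,0,0]])

```text
time_s: 4.3
ee_pos: [0.5831, -0.06, 0.2903]
eef_rot: [-3.139, 0.005, 3.07]
force: [-0.7, -6.8, 7.1]
grip_width: 0.0092
grip_force: 25.1
```

>>> apply_moves(deltas=[[255,0.05,0.87,0.25,0,0,0],[255,0.05,0.88,0.2,0,0,0],[255,0.05,0.89,0.16,0,0,0],[255,0.05,0.9,0.11,0,0,0],[255,0.05,0.9,0.07,0,0,0],[255,0.05,0.9,0.02,0,0,0],[255,0.05,0.9,-0.03,0,0,0],[255,0.05,0.9,-0.07,0,0,0],[255,0.05,0.9,-0.12,0,0,0],[255,0.05,0.89,-0.16,0,0,0]])

```text
time_s: 5.3
ee_pos: [0.5872, 0.0302, 0.2932]
eef_rot: [-3.141, 0.0, 3.071]
force: [-5.6, -0.9, 5.0]
grip_width: 0.009
grip_force: 25.0
```

```bash
python3 - <<'E'
from h import *
o=ctrl.get_obs();print(o['ee_pos'],o['force'],o['moment'],o['grip_width'])
b=snap('side','s2.png');a=snap('scene','a2.png')
cv2.imwrite('pics/v2.png',np.hstack([cv2.resize(cv2.imread('pics/s2.png')[120:380,200:460],(400,400),interpolation=2),cv2.resize(cv2.imread('pics/a2.png')[100:300,220:420],(400,400),interpolation=2)]))
E
```

```text
[0.58715374 0.03021601 0.29320379] [-5.6160692  -0.8867808   5.03234914] [-0.38551989  0.91617545  0.12990535] 0.00904637238257338
```

View pics/v2.png

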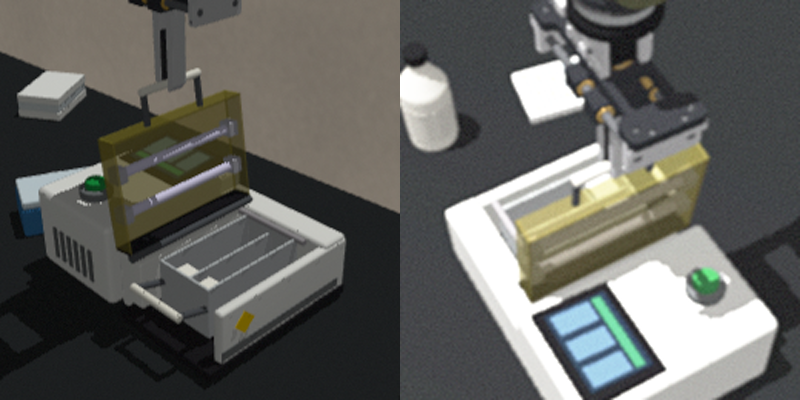

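Hood stands open at about 1.7 rad, tiles on the ledge. Release and go above the tray bar, gripping slightly off-centre to the right, away from the hood.

>>> apply_moves(deltas=[[157,0,0,0,0,0,0],[157,0,0,0,0,0,0],[157,0,0,1.0,0,0,0],[157,0,0,1.5,0,0,0],[157,0,0,1.5,0,0,0]])

```text
time_s: 5.9
ee_pos: [0.5877, 0.0298, 0.3332]
eef_rot: [-3.142, 0.001, 3.07]
force: [0.4, 0.0, -0.5]
grip_width: 0.0362
grip_force: 0.0
```

>>> apply_moves(deltas=[[157,-1.2,-1.1,0,0,0,-0.148],[157,-1.2,-1.1,0,0,0,-0.148],[157,-1.2,-1.1,0,0,0,-0.148],[157,-1.2,-1.1,0,0,0,-0.148],[157,-1.2,-1.1,0,0,0,-0.148],[157,-1.2,-1.1,0,0,0,-0.148],[157,-1.2,-1.1,0,0,0,-0.148],[157,-1.2,-1.1,0,0,0,-0.148],[157,-1.3,-1.1,0,0,0,-0.148],[157,-1.3,-0.8,0,0,0,-0.148]])

```text
time_s: 6.9
ee_pos: [0.4652, -0.0777, 0.3328]
eef_rot: [3.14, 0.0, 1.584]
force: [0.2, -0.6, -0.5]
grip_width: 0.0361
grip_force: 0.0
```

>>> apply_moves(deltas=[[157,0,0,-1.5,0,0,-0.09],[157,0,0,-2,0,0,0],[157,0,0,-2.5,0,0,0],[157,0,0,-2.5,0,0,0],[157,0,0,-2.5,0,0,0],[157,0,0,-2.5,0,0,0],[157,0,0,-2.5,0,0,0],[157,0,0,-2.0,0,0,0],[157,0,0,-1,0,0,0]])

```text
time_s: 7.8
ee_pos: [0.4655, -0.0771, 0.141]
eef_rot: [-3.141, -0.0, 1.5]
force: [0.7, -0.0, 0.2]
grip_width: 0.0361
grip_force: 0.0
```

```bash
python3 - <<'E'
from h import *
o=ctrl.get_obs();print(o['ee_pos'],o['eef_rot'],o['force'])
c=ctrl.camera('wrist')['img'][:,:,::-1];b=snap('side','s3.png')
cv2.imwrite('pics/v3.png',np.hstack([cv2.resize(c,(400,300)),cv2.resize(cv2.imread('pics/s3.png')[190:340,200:400],(400,300),interpolation=2)]))
A=load('scene0.png')
print(ctrl.get_obs()['grip_width'])
E
```

```text
[ 0.46548806 -0.07711706  0.14104643] [-3.14074607e+00 -9.28721817e-05  1.50047834e+00] [ 0.65558153 -0.02118869  0.16656229]
0.03636851519479972
```

View pics/v3.png

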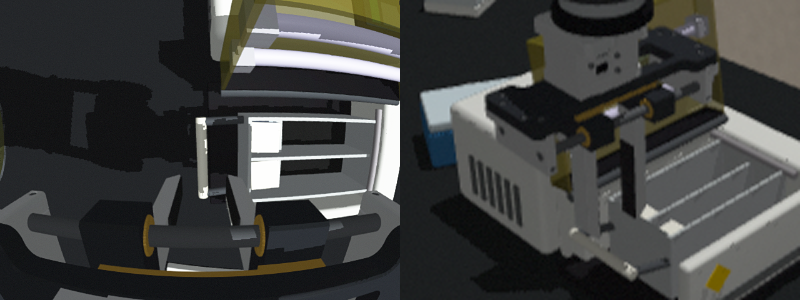

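Bar is centred between the jaws and the body is clear of the hood. Descend, grip.

>>> apply_moves(deltas=[[157,0,0,-1.5,0,0,0],[157,0,0,-1.5,0,0,0],[157,0,0,-1.5,0,0,0],[157,0,0,-1.0,0,0,0],[255,0,0,0,0,0,0],[255,0,0,0,0,0,0],[255,0,0,0,0,0,0],[255,0,0,0,0,0,0]], grip_force=30)

```text
time_s: 8.7
ee_pos: [0.4641, -0.0769, 0.0872]
eef_rot: [-3.137, 0.0, 1.501]
force: [-9.9, 0.1, 13.7]
grip_width: 0.0089
grip_force: 30.0
```

```bash
python3 - <<'E'
from h import *
o=ctrl.get_obs();print(o['ee_pos'],o['force'],o['grip_width'])
ts=np.arange(0,.50,.02);Q=np.c_[-.188*np.cos(ts)-.016*np.sin(ts),.188*np.sin(ts)-.016*np.cos(ts)]
print(np.round(np.c_[ts[1:],np.diff(Q,axis=0)*100],3).tolist())
E
```

```text
[ 0.46406212 -0.07692861  0.0871817 ] [-9.91998183  0.09526838 13.66172974] 0.008882319811294382
[[0.02, -0.028, 0.376], [0.04, -0.021, 0.377], [0.06, -0.013, 0.377], [0.08, -0.006, 0.377], [0.1, 0.002, 0.377], [0.12, 0.009, 0.377], [0.14, 0.017, 0.377], [0.16, 0.025, 0.377], [0.18, 0.032, 0.376], [0.2, 0.04, 0.375], [0.22, 0.047, 0.374], [0.24, 0.055, 0.373], [0.26, 0.062, 0.372], [0.28, 0.069, 0.371], [0.3, 0.077, 0.369], [0.32, 0.084, 0.368], [0.34, 0.092, 0.366], [0.36, 0.099, 0.364], [0.38, 0.106, 0.362], [0.4, 0.113, 0.36], [0.42, 0.121, 0.358], [0.44, 0.128, 0.355], [0.46, 0.135, 0.352], [0.48, 0.142, 0.35]]
```

>>> apply_moves(deltas=[[255,-0.08,0,0.1,0,0,0],[255,-0.05,0,0.2,0,0,0],[255,-0.03,0,0.38,0,0,0],[255,-0.02,0,0.38,0,0,0],[255,-0.01,0,0.38,0,0,0],[255,0,0,0.38,0,0,0],[255,0,0,0.38,0,0,0],[255,0.01,0,0.38,0,0,0],[255,0.02,0,0.38,0,0,0],[255,0.03,0,0.38,0,0,0]])

```text
time_s: 9.7
ee_pos: [0.464, -0.077, 0.1204]
eef_rot: [-3.141, -0.0, 1.501]
force: [-5.0, 0.6, -3.0]
grip_width: 0.0093
grip_force: 30.0
```

>>> apply_moves(deltas=[[255,0.03,0,0.37,0,0,0],[255,0.04,0,0.37,0,0,0],[255,0.05,0,0.37,0,0,0],[255,0.05,0,0.37,0,0,0],[255,0.06,0,0.37,0,0,0],[255,0.07,0,0.37,0,0,0],[255,0.07,-0.01,0.36,0,0,0],[255,0.08,-0.01,0.36,0,0,0],[255,0.09,-0.01,0.36,0,0,0],[255,0.09,-0.01,0.36,0,0,0]])

```text
time_s: 10.7
ee_pos: [0.4706, -0.0773, 0.1571]
eef_rot: [-3.141, -0.0, 1.501]
force: [-4.1, 1.4, -2.0]
grip_width: 0.0089
grip_force: 30.0
```

>>> apply_moves(deltas=[[255,0.1,-0.01,0.36,0,0,0],[255,0.1,-0.01,0.36,0,0,0],[255,0.11,-0.01,0.36,0,0,0],[255,0.12,-0.01,0.36,0,0,0],[255,0.13,-0.01,0.35,0,0,0],[255,0,0,0,0,0,0],[255,0,0,0,0,0,0],[255,0,0,0,0,0,0],[255,0,0,0,0,0,0],[255,0,0,0,0,0,0]])

```text
time_s: 11.7
ee_pos: [0.4765, -0.0777, 0.1749]
eef_rot: [3.141, -0.001, 1.501]
force: [-1.0, 4.8, -2.6]
grip_width: 0.0089
grip_force: 29.9
```

```bash
python3 - <<'E'
from h import *
o=ctrl.get_obs();print(o['ee_pos'],o['force'],o['grip_width'])
c=ctrl.camera('wrist')['img'][:,:,::-1];b=snap('side','s4.png')
cv2.imwrite('pics/v4.png',np.hstack([cv2.resize(c[140:380,320:640],(400,300)),cv2.resize(cv2.imread('pics/s4.png')[215:335,260:420],(400,300),interpolation=2)]))
E
```

```text
[ 0.47648458 -0.07765125  0.17489769] [-1.00951063  4.78944869 -2.5774755 ] 0.008947730925738199
```

View pics/v4.png

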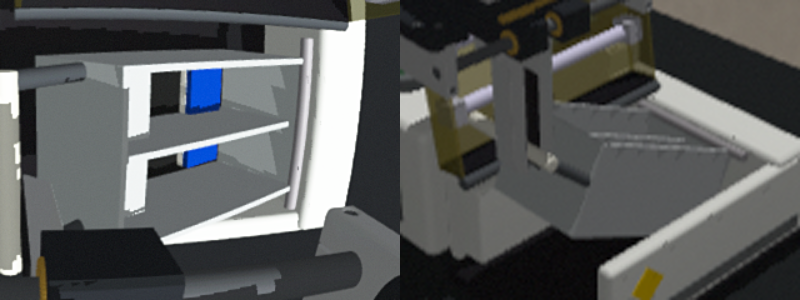

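Both tiles show blue on the mat, at (205,90) and (200,155). Lower slowly.

>>> apply_moves(deltas=[[255,-0.13,0.01,-0.35,0,0,0],[255,-0.12,0.01,-0.36,0,0,0],[255,-0.11,0.01,-0.36,0,0,0],[255,-0.1,0.01,-0.36,0,0,0],[255,-0.1,0.01,-0.36,0,0,0],[255,-0.09,0.01,-0.36,0,0,0],[255,-0.09,0.01,-0.36,0,0,0],[255,-0.08,0.01,-0.36,0,0,0],[255,-0.07,0.01,-0.36,0,0,0],[255,-0.07,0,-0.37,0,0,0]])

```text
time_s: 12.8
ee_pos: [0.4663, -0.0771, 0.1387]
eef_rot: [-3.141, 0.0, 1.501]
force: [-7.2, 2.9, 0.4]
grip_width: 0.009
grip_force: 30.0
```

>>> apply_moves(deltas=[[255,-0.06,0,-0.37,0,0,0],[255,-0.05,0,-0.37,0,0,0],[255,-0.05,0,-0.37,0,0,0],[255,-0.04,0,-0.37,0,0,0],[255,-0.03,0,-0.37,0,0,0],[255,-0.03,0,-0.38,0,0,0],[255,-0.02,0,-0.38,0,0,0],[255,-0.01,0,-0.38,0,0,0],[255,0,0,-0.38,0,0,0],[255,0,0,-0.38,0,0,0]])

```text
time_s: 13.8
ee_pos: [0.4633, -0.077, 0.101]
eef_rot: [-3.14, -0.0, 1.501]
force: [-7.0, 3.6, -1.1]
grip_width: 0.0089
grip_force: 30.0
```

>>> apply_moves(deltas=[[255,0.01,0,-0.36,0,0,0],[255,0.02,0,-0.3,0,0,0],[255,0.03,0,-0.2,0,0,0],[255,0.02,0,-0.2,0,0,0],[255,0,0,0,0,0,0]])

```text
time_s: 14.3
ee_pos: [0.4638, -0.077, 0.0901]
eef_rot: [-3.139, -0.0, 1.501]
force: [-9.0, 2.7, -2.6]
grip_width: 0.0092
grip_force: 30.0
```

>>> apply_moves(deltas=[[255,0,0,-0.1,0,0,0],[255,0,0,-0.1,0,0,0],[255,0,0,0,0,0,0]])

```text
time_s: 14.6
ee_pos: [0.4639, -0.077, 0.0883]
eef_rot: [-3.14, -0.0, 1.501]
force: [-7.6, 2.8, -2.7]
grip_width: 0.0092
grip_force: 30.0
```

>>> apply_moves(deltas=[[255,0,0,-0.1,0,0,0],[255,0,0,0,0,0,0]])

```text
time_s: 14.8
ee_pos: [0.464, -0.077, 0.0875]
eef_rot: [-3.14, -0.0, 1.501]
force: [-8.5, 3.1, 1.2]
grip_width: 0.009
grip_force: 30.0
```

>>> apply_moves(deltas=[[255,0,0,-0.1,0,0,0],[255,0,0,0,0,0,0]])

```text
time_s: 15.0
ee_pos: [0.4641, -0.077, 0.0873]
eef_rot: [-3.14, 0.0, 1.501]
force: [-14.2, 3.3, 13.1]
grip_width: 0.0089
grip_force: 30.0
```

>>> apply_moves(deltas=[[210,0,0,0,0,0,0],[157,0,0,0,0,0,0],[157,0,0,0,0,0,0],[157,0,0,0.6,0,0,0],[157,0,0,1.5,0,0,0],[157,0,0,2.5,0,0,0],[157,0,0,2.5,0,0,0]])

```text
time_s: 15.7
ee_pos: [0.4645, -0.0771, 0.1588]
eef_rot: [3.141, 0.0, 1.501]
force: [1.1, -0.4, 0.8]
grip_width: 0.036
grip_force: 0.0
```

```bash
python3 - <<'E'
from h import *
o=ctrl.get_obs();print(o['ee_pos'],o['eef_rot'],o['force'],o['grip_width'])
c=ctrl.camera('wrist')['img'][:,:,::-1];b=snap('side','s5.png')
cv2.imwrite('pics/v5.png',np.hstack([cv2.resize(c[140:380,320:640],(400,300)),cv2.resize(cv2.imread('pics/s5.png')[235:355,260:420],(400,300),interpolation=2)]))
E
```

```text
[ 0.4645171  -0.07706359  0.1587688 ] [3.14149030e+00 6.16890165e-05 1.50068598e+00] [ 1.14006924 -0.37142983  0.81745195] 0.03604993433654995
```

View pics/v5.png

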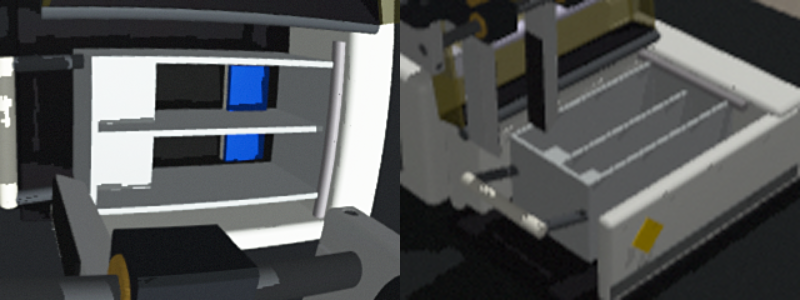

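Tray is level, both tiles blue up on the mat. Back to the hood bar.

>>> apply_moves(deltas=[[157,0,0,2.9,0,0,0],[157,0,0,2.9,0,0,0],[157,0,0,2.9,0,0,0],[157,0,0,2.9,0,0,0],[157,0,0,2.9,0,0,0],[157,0,0,2.9,0,0,0.09]])

```text
time_s: 16.4
ee_pos: [0.4644, -0.077, 0.3325]
eef_rot: [-3.142, 0.0, 1.591]
force: [-0.5, -0.0, -0.3]
grip_width: 0.0361
grip_force: 0.0
```

>>> apply_moves(deltas=[[157,1.3,0.8,0,0,0,0.148],[157,1.3,1.1,0,0,0,0.148],[157,1.2,1.1,0,0,0,0.148],[157,1.2,1.1,0,0,0,0.148],[157,1.2,1.1,0,0,0,0.148],[157,1.2,1.1,0,0,0,0.148],[157,1.2,1.1,0,0,0,0.148],[157,1.2,1.1,0,0,0,0.148],[157,1.2,1.1,0,0,0,0.148],[157,1.2,1.1,0,0,0,0.148]])

```text
time_s: 17.4
ee_pos: [0.587, 0.0304, 0.331]
eef_rot: [-3.141, -0.0, 3.077]
force: [-0.1, 0.5, 0.3]
grip_width: 0.0361
grip_force: 0.0
```

>>> apply_moves(deltas=[[157,0,0,-1,0,0,0],[157,0,0,-1,0,0,0],[157,0,0,-1,0,0,0],[157,0,0,-1,0,0,0],[255,0,0,0,0,0,0],[255,0,0,0,0,0,0],[255,0,0,0,0,0,0],[255,0,0,0,0,0,0]], grip_force=25)

```text
time_s: 18.2
ee_pos: [0.5866, 0.0302, 0.2922]
eef_rot: [3.141, 0.001, 3.071]
force: [-0.9, -0.2, 1.7]
grip_width: 0.0093
grip_force: 25.0
```

```bash
python3 - <<'E'
from h import *
o=ctrl.get_obs();print(o['ee_pos'],o['eef_rot'],o['force'],o['grip_width'])
# hinge fit from two gripped TCP points
r=np.hypot(.18,.01)
P=lambda t:np.array([-.18*np.cos(t)+.01*np.sin(t),.18*np.sin(t)+.01*np.cos(t)])
# TCP points (y,z) recorded in opening, unknown hinge y + constant z offset + theta
from scipy.optimize import least_squares
M=np.array([[-.179,.1627],[-.1364,.2417],[-.06,.2903],[.0302,.2932]])
f=lambda p:(np.array([P(t) for t in p[2:]])+[p[0],.099+p[1]]-M).ravel()
s=least_squares(f,[0,.014,.2,.7,1.2,1.7]);print(s.x,s.fun)
th=s.x[-1];ts=np.linspace(th,0,35);Q=np.array([P(t) for t in ts])
print(s.x[0]+P(0)[0],s.x[1]+.099+.01)
print(np.round(np.diff(Q,axis=0)*100,2).tolist())
E
```

```text
[0.58661559 0.03015744 0.29217323] [3.14115089e+00 1.06951009e-03 3.07073315e+00] [-0.92855181 -0.17969374  1.696349  ] 0.009317497310670378
[-0.00528374  0.01847931  0.19916317  0.70290043  1.20867561  1.71455096] [-0.00074709  0.00019448  0.00024591 -0.00023298  0.00030126 -0.00095153
  0.00019992  0.00099003]
-0.18528373622278083 0.1274793140152456
[[-0.9, 0.16], [-0.9, 0.11], [-0.91, 0.07], [-0.91, 0.02], [-0.91, -0.03], [-0.91, -0.07], [-0.9, -0.12], [-0.89, -0.16], [-0.89, -0.21], [-0.87, -0.25], [-0.86, -0.29], [-0.84, -0.34], [-0.83, -0.38], [-0.81, -0.42], [-0.78, -0.46], [-0.76, -0.5], [-0.73, -0.54], [-0.7, -0.57], [-0.68, -0.61], [-0.64, -0.64], [-0.61, -0.67], [-0.58, -0.7], [-0.54, -0.73], [-0.5, -0.76], [-0.46, -0.78], [-0.42, -0.8], [-0.38, -0.82], [-0.34, -0.84], [-0.3, -0.86], [-0.25, -0.87], [-0.21, -0.88], [-0.16, -0.89], [-0.12, -0.9], [-0.07, -0.91]]
```

>>> apply_moves(deltas=[[255,-0.05,-0.9,0.16,0,0,0],[255,-0.05,-0.9,0.11,0,0,0],[255,-0.05,-0.91,0.07,0,0,0],[255,-0.05,-0.91,0.02,0,0,0],[255,-0.05,-0.91,-0.03,0,0,0],[255,-0.05,-0.91,-0.07,0,0,0],[255,-0.05,-0.9,-0.12,0,0,0],[255,-0.05,-0.89,-0.16,0,0,0],[255,-0.05,-0.89,-0.21,0,0,0],[255,-0.05,-0.87,-0.25,0,0,0]])

```text
time_s: 19.2
ee_pos: [0.5813, -0.0607, 0.2864]
eef_rot: [-3.142, -0.001, 3.071]
force: [2.4, 2.5, 2.6]
grip_width: 0.0091
grip_force: 25.0
```

>>> apply_moves(deltas=[[255,-0.04,-0.86,-0.29,0,0,0],[255,-0.04,-0.84,-0.34,0,0,0],[255,-0.04,-0.83,-0.38,0,0,0],[255,-0.04,-0.81,-0.42,0,0,0],[255,-0.04,-0.78,-0.46,0,0,0],[255,-0.03,-0.76,-0.5,0,0,0],[255,-0.03,-0.73,-0.54,0,0,0],[255,-0.03,-0.7,-0.57,0,0,0],[255,-0.03,-0.68,-0.61,0,0,0],[255,-0.03,-0.64,-0.64,0,0,0]])

```text
time_s: 20.2
ee_pos: [0.5779, -0.1368, 0.2387]
eef_rot: [-3.142, -0.0, 3.071]
force: [-2.0, 4.6, 1.1]
grip_width: 0.009
grip_force: 25.0
```

>>> apply_moves(deltas=[[255,-0.02,-0.61,-0.67,0,0,0],[255,-0.02,-0.58,-0.7,0,0,0],[255,-0.02,-0.54,-0.73,0,0,0],[255,-0.02,-0.5,-0.76,0,0,0],[255,-0.02,-0.46,-0.78,0,0,0],[255,0,-0.42,-0.8,0,0,0],[255,0,-0.38,-0.82,0,0,0],[255,0,-0.34,-0.84,0,0,0],[255,0,-0.3,-0.86,0,0,0],[255,0,-0.25,-0.87,0,0,0]])

```text
time_s: 21.2
ee_pos: [0.5765, -0.18, 0.1598]
eef_rot: [3.141, -0.002, 3.071]
force: [-6.0, 5.7, 1.6]
grip_width: 0.0093
grip_force: 25.1
```

>>> apply_moves(deltas=[[255,0,-0.21,-0.88,0,0,0],[255,0,-0.16,-0.89,0,0,0],[255,0,-0.1,-0.7,0,0,0],[255,0,-0.05,-0.4,0,0,0],[255,0,0,-0.2,0,0,0],[255,0,0,0,0,0,0]])

```text
time_s: 21.8
ee_pos: [0.5763, -0.1847, 0.1288]
eef_rot: [3.14, -0.003, 3.071]
force: [-4.4, 5.6, -4.1]
grip_width: 0.0091
grip_force: 25.1
```

>>> apply_moves(deltas=[[255,0,0,-0.2,0,0,0],[255,0,0,0,0,0,0]])

```text
time_s: 22.0
ee_pos: [0.5765, -0.1848, 0.1284]
eef_rot: [3.141, -0.001, 3.071]
force: [-9.8, 8.3, 10.0]
grip_width: 0.0093
grip_force: 24.9
```

>>> apply_moves(deltas=[[255,0,0,-0.1,0,0,0],[255,0,0,0,0,0,0]])

```text
time_s: 22.2
ee_pos: [0.5766, -0.1848, 0.1283]
eef_rot: [3.141, -0.001, 3.071]
force: [-13.4, 10.3, 18.8]
grip_width: 0.009
grip_force: 24.9
```

>>> apply_moves(deltas=[[210,0,0,0.05,0,0,0],[157,0,0,0,0,0,0],[157,0,0,0,0,0,0],[157,0,0,1,0,0,0],[157,0,0,2,0,0,0],[157,0,0,2.5,0,0,0],[255,0,0,2.5,0,0,0],[255,0,0,0,0,0,0]])

```text
time_s: 23.0
ee_pos: [0.5781, -0.1858, 0.212]
eef_rot: [-3.14, 0.006, 3.071]
force: [0.7, -0.6, -0.5]
grip_width: 0.0233
grip_force: 0.0
```

```bash
python3 - <<'E'
from h import *
o=ctrl.get_obs();print(o['ee_pos'],o['eef_rot'],o['force'],o['grip_width'])
b=snap('side','s6.png');a=snap('scene','a6.png')
cv2.imwrite('pics/v6.png',np.hstack([cv2.resize(cv2.imread('pics/s6.png')[205:355,220:420],(400,300),interpolation=2),cv2.resize(cv2.imread('pics/a6.png')[135:285,235:435],(400,300),interpolation=2)]))
for n,lo in(('s6',(55,150,70)),('a6',(50,100,70))):
    m=cv2.inRange(cv2.cvtColor(cv2.imread(f'pics/{n}.png'),cv2.COLOR_BGR2HSV),lo,(80,255,255))
    k,l,s,c=cv2.connectedComponentsWithStats(m);print(n,[(s[i].tolist(),c[i]) for i in range(1,k) if s[i,4]>15])
E
```

```text
[ 0.57814279 -0.18576917  0.21198047] [-3.13957974  0.00594741  3.07074293] [ 0.66107057 -0.57975005 -0.49617636] 0.02327140459105339
s6 [([288, 218, 31, 16, 118], array([303.53389831, 225.58474576])), ([256, 234, 13, 9, 71], array([262.16901408, 237.6056338 ]))]
a6 [([367, 235, 13, 11, 117], array([372.57264957, 239.93162393])), ([316, 248, 26, 36, 210], array([328.74285714, 265.58571429]))]
```

View pics/v6.png

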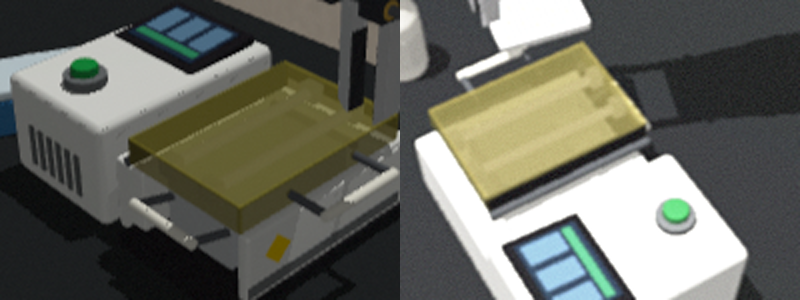

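Hood is shut; button at scene (372.6,239.9). Go over it with jaws closed and press.

>>> apply_moves(deltas=[[255,-0.5,3,0,0,0,0],[255,-0.5,3,0,0,0,0],[255,-0.5,3,0,0,0,0],[255,-0.5,3,0,0,0,0],[255,-0.5,3,0,0,0,0],[255,-0.5,3,0,0,0,0],[255,-0.5,3,0,0,0,0],[255,-0.5,3,0,0,0,0],[255,-0.5,3,0,0,0,0],[255,-0.3,3,0,0,0,0]])

```text
time_s: 24.1
ee_pos: [0.5282, 0.1159, 0.2067]
eef_rot: [-3.141, -0.002, 3.071]
force: [-0.0, 0.7, -0.1]
grip_width: 0.0003
grip_force: 0.0
```

>>> apply_moves(deltas=[[255,0,0,-1.5,0,0,0],[255,0,0,-1.5,0,0,0],[255,0,0,-1.0,0,0,0],[255,0,0,-0.5,0,0,0],[255,0,0,-0.4,0,0,0],[255,0,0,-0.2,0,0,0],[255,0,0,0,0,0,0]])

```text
time_s: 24.8
ee_pos: [0.529, 0.1147, 0.1589]
eef_rot: [3.141, 0.001, 3.071]
force: [-12.6, -1.5, 22.8]
grip_width: 0.0005
grip_force: 11.1
```

```bash
python3 - <<'E'
from h import *
print(ctrl.tip_reach,ctrl.get_obs()['force'],ctrl.get_obs()['moment'],ctrl.get_obs()['ee_pos'])
a=snap('scene','a7.png');b=snap('side','s7.png')
cv2.imwrite('pics/v7.png',np.hstack([cv2.resize(cv2.imread('pics/s7.png')[200:260,222:302],(400,300),interpolation=2),cv2.resize(cv2.imread('pics/a7.png')[200:275,320:420],(400,300),interpolation=2)]))
E
```

```text
0.025 [-12.64972836  -1.5407539   22.80939834] [-0.16540469  2.50465453  0.01790166] [0.52895824 0.11468382 0.15890904]
```

View pics/v7.png

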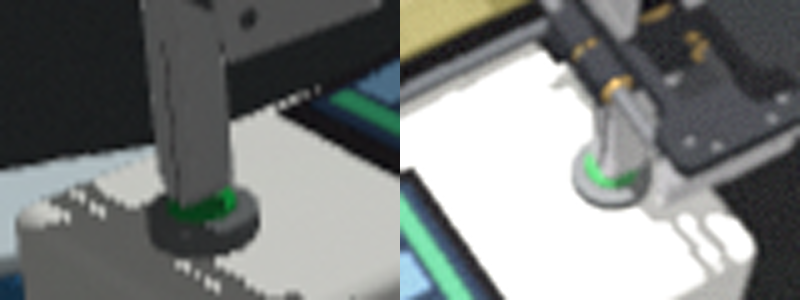

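```bash
python3 - <<'E'
from h import *
for p,q in(('a6','a7'),('s6','s7')):
    A=cv2.imread(f'pics/{p}.png').astype(int);B=cv2.imread(f'pics/{q}.png').astype(int)
    for n,m in (('hood',(20,32)),('screen',(95,115))):
        M=cv2.inRange(cv2.cvtColor(A.astype('uint8'),cv2.COLOR_BGR2HSV),(m[0],90,40),(m[1],255,255))>0
        M[:140]=0;M[340:]=0;M[:,:235]=0;M[:,430:]=0
        print(p,n,M.sum(),A[M].mean(0),B[M].mean(0))
b=load('side0.png');print(proj(b,[.530,.114,.136]),proj(b,[.53,.114,.13]))
for f in('s6','s7','a6','a7'):
    im=cv2.imread(f'pics/{f}.png')
    y,x=(228,252) if f[0]=='s' else (228,358)
    m=cv2.inRange(cv2.cvtColor(im[y:y+25,x:x+25],cv2.COLOR_BGR2HSV),(50,120,40),(85,255,255));yy,xx=np.nonzero(m);print(f,xx.min()+x,xx.max()+x,yy.min()+y,yy.max()+y,xx.mean()+x)
c=load('a6.png')
for z in(.136,):print('tip proj',proj(c,[.529,.1147,.134]),proj(b,[.529,.1147,.134]))
E
```

```text
a6 hood 3607 [109.33601331 169.37843083 179.62517327] [112.01968395 169.79234821 179.56057666]
a6 screen 519 [131.85163776 105.00578035  79.25818882] [133.44894027 106.34296724  80.57225434]
s6 hood 6445 [43.58991466 82.83661753 87.85213344] [46.56276183 85.28316524 90.14491854]
s6 screen 669 [97.90732436 77.35127055 53.80866966] [97.92376682 77.43198804 53.89985052]
[261.76636865 237.96097231] [262.00846994 240.65899769]
s6 255 268 234 243 261.60176991150445
s7 256 268 237 244 262.8333333333333
a6 367 378 235 245 372.56481481481484
a7 367 377 241 245 370.9230769230769
tip proj [373.35114432 240.18715364] [261.21742305 238.92625629]
```

>>> apply_moves(deltas=[[255,0,0,0.2,0,0,0],[255,0,0,0,0,0,0]])

```text
time_s: 25.1
ee_pos: [0.5292, 0.1147, 0.1597]
eef_rot: [3.141, 0.001, 3.071]
force: [-3.0, 0.2, 4.3]
grip_width: 0.0006
grip_force: 2.3
```

>>> apply_moves(deltas=[[255,0,0,0.15,0,0,0],[255,0,0,0,0,0,0]])

```text
time_s: 25.3
ee_pos: [0.5291, 0.1147, 0.1606]
eef_rot: [3.142, 0.001, 3.071]
force: [-2.1, 0.2, 3.4]
grip_width: 0.0002
grip_force: 2.0
```

>>> apply_moves(deltas=[[255,0,0,0.2,0,0,0],[255,0,0,0,0,0,0]])

```text
time_s: 25.5
ee_pos: [0.5291, 0.1147, 0.1625]
eef_rot: [-3.141, 0.0, 3.071]
force: [0.1, -0.8, 1.9]
grip_width: 0.0005
grip_force: 1.5
```

>>> apply_moves(deltas=[[255,0,0,0.3,0,0,0],[255,0,0,0,0,0,0]])

```text
time_s: 25.7
ee_pos: [0.5291, 0.1148, 0.1654]
eef_rot: [3.141, 0.0, 3.071]
force: [0.3, -1.2, 0.2]
grip_width: 0.0004
grip_force: 0.0
```

The force profile (0.8 N/mm over 6 mm, then a hard stop) shows the button was fully pressed. Retreat and hand in.

>>> apply_moves(deltas=[[255,0,0,1,0,0,0],[255,0,0,2.5,0,0,0],[255,0,0,3,0,0,0],[255,0,0,3,0,0,0],[255,0,0,0,0,0,0],[255,0,0,0,0,0,0],[255,0,0,0,0,0,0]])

```text
time_s: 26.4
ee_pos: [0.5286, 0.1148, 0.2593]
eef_rot: [-3.141, -0.002, 3.071]
force: [-0.5, -0.6, -0.5]
grip_width: 0.0001
grip_force: 0.0
```

```bash
python3 - <<'E'
from station import ctrl
print(ctrl.get_obs()['ee_pos'],ctrl.get_obs()['force'],ctrl.hand_in())
E
```

```text
the job is handed in; nothing more can be done
[0.52860847 0.11475998 0.25926947] [-0.50024829 -0.63885709 -0.47765583] None
```

The job is handed in at about 26 s of the 72 s limit: both tiles turned blue face up, the tray was set back down level, the hood was shut, and the start button was pressed fully in. The cameras didn't clearly show whether the lamps lit, and no verdict came back.

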